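# Strip an engine air cleaner for service

### The job

Strip the air cleaner on the bench: turn its cover anticlockwise about an eighth of a turn until the lugs are clear, lift it off and lay it right side up in the steel tray, then lift the big pleated element straight out, and after it the small inner element, and stand each upright on the tray floor with nothing stacked. Set the parts down gently, keep both elements upright all the way so that no dirt falls out of them, and leave the other things on the bench and the wrench in the tray where they are.

Things in the scene. Friction and masses are not known exactly. Their poses are not given: they have to be found in the camera images.
- housing: Grey steel can of a small engine's air cleaner, upright and fixed to the bench; origin at the centre of its underside, z up its axis. Body 143 mm across, bore 134 mm, 210 mm to the top of the grip bar with the cover on. A 50 mm inlet stub and a 32 mm outlet stub point along its +x, to 118 mm from the axis, below 123 mm.
- housing_rim (a point): Centre of the can's mouth: top of the rim flange (156 mm across), 150 mm above the housing's origin. The cover's rim rests on it.
- housing_claw (a point): Top middle of one of the two claws that stand on the rim on the housing's +x and -x sides and hook over the cover's lugs: 85 mm from the axis, 166 mm above the housing's origin. Each claw is 34 mm wide, 75 to 96 mm from the axis, open on its anticlockwise side (seen from above) and closed by a stop on the other.
- housing_floor (a point): Centre of the inner floor, 40 mm above the housing's origin. A fixed spigot, 57 mm outside, 51 mm inside, 14 mm high, stands round it; the outer element fits over it, the inner element into it.
- cover: Black moulded cover, a deep cap 146 mm across, 68 mm high with its grip bar, 0.2 to 0.45 kg. Origin at the centre of its underside: the edge of a locating lip that hangs 8 mm into the can, so the origin starts 142 mm above the housing's; z up. x along grip bar and lugs. Locked, its yaw is that of the housing within 0.06 rad, and it can be neither lifted nor turned clockwise.
- cover_grip (a point): Centre of the upright grip bar on the cover's flat top, at the height to grip, 60 mm above the cover's origin. The bar is 100 mm long (cover's x), 14 mm thick (y) and 30 mm high, from 38 to 68 mm above the cover's origin.
- cover_lug (a point): Outer end of one of the cover's two lugs (26 mm wide, on its +x and -x sides), 84 mm from the axis. Turning the cover anticlockwise seen from above (positive yaw) by 0.5 rad brings the lugs out from under the claws; 0.8 rad is right, beyond about 2.6 rad they meet the other claw. It turns freely, only friction, and then lifts straight off.
- outer_element: Big pleated paper element with black rubber ends, 96 mm across, 100 mm high without its handle, 0.2 to 0.4 kg: closed on top, open below (bore 63 mm, 92 mm deep). Origin at the centre of its underside, 40 mm above the housing's at the start; z up. It sits over the spigot and the inner element, hidden by the cover. Lift it straight up 130 mm to clear claws and rim.
- outer_handle (a point): Centre of the bar of the strap handle on the outer element, 124 mm above that element's origin. The bar lies along the element's x, any way round: 64 mm long, 12 mm thick (y), 10 mm high, on two legs as thick; its top is 29 mm above the rubber end, which is 100 mm above the origin.
- inner_element: Small inner safety element: upright round cartridge 88 mm high, 0.1 to 0.17 kg, steel mesh sleeve 44 mm across under a black rubber end cap. Origin at the centre of its underside, z up. It stands loose inside the spigot on the inner floor, hidden under the outer element; when that is out, its top is 22 mm below the rim. Lift it straight up 130 mm.
- inner_cap (a point): Centre of the inner element's rubber end cap, 76 mm above its origin, where to grip it across: the cap is 50 mm across and 24 mm high, from 64 to 88 mm above the origin.
- tray: Shallow sheet-steel parts tray, 280 mm along its x by 340 mm along its y, fixed to the bench left or right of the housing; walls 3 mm thick, 20 mm high. Origin at the centre of its underside, z up. All of it is free but the strip with the wrench along its +x wall.
- tray_floor (a point): Centre of the tray's floor, 3 mm above the tray's origin: the parts are to stand at this height.
- wrench: Open-ended wrench, 170 mm long and 36 mm wide, lying in the tray along its +x wall, about 112 mm from the tray's centre line; origin at its middle, x along it. Leave it there.
- screwdriver: Wooden-handled screwdriver, 190 mm, lying on the bench on the robot's side of the housing; bystander.
- carton: Small cardboard carton 60 x 95 x 45 mm beyond the tray; bystander.
- oil_bottle: Grey plastic bottle, 60 mm in diameter, 170 mm high, at the back of the bench; bystander.
- hammer: Hammer, 280 mm, lying at the left; bystander.
- jar: Glass jar with a steel lid, 74 mm in diameter, 100 mm high, at the right; bystander.

How it is judged:
By the outcome, as a careful person would: the job done as asked, in the order asked, and still so for the second after the job is handed in, with the robot touching nothing.
It also fails if it takes over 72 s, if anything falls off the work surface, if the arm or the gripper's body presses on something with over 40 N, if the wrist force passes 120 N, or if a joint passes its speed limit or range.

### The arm

A 6-joint arm with a two-finger parallel gripper is mounted at the origin on the work surface. World frame = base frame: x ahead of the robot, y to its left, z up, the work surface at z = 0. Lengths are in m, angles in rad, forces in N, time in s.
With the tool pointing down it reaches from about 0.35 to 0.85 m from the base axis. Payload 8.1 kg.
Tool frame: the origin (TCP) lies midway between the tips of the shut fingers; the grasp point (between the pads) lies 19 mm behind it; z points along the fingers, y is the line along which they close (so a half turn about z gives the same grasp; the last joint's range is limited). The gripper opens to 93 mm and grips with 3 to 60 N. Pads are 15 mm wide; open, the fingers measure 128 mm over their backs; the gripper's body (75 mm by 188 mm) begins 65 mm behind the grasp point.
Start: joints at [-1.258, 0.13, 1.488, -0, 1.523, -0.085], TCP at [0.232, -0.553, 0.219] pointing down, gripper open.
Joint ranges: [-2.96, 2.96], [-0.89, 2.26], [0.02, 2.5], [-1.34, 4.48], [0, 2.73], [-2.66, 2.66]. Speed limits (rad/s): [2.39, 2.39, 2.79, 3.14, 3.14, 3.14].

### API

Orientations are given as a rotation vector (axis times angle).
In Python, from plant import read_state, read_camera, get_calibration, close_job gives the robot as it stands.
- The arm moves only by the shell command python3 -m crank 'ROWS' [FORCE]. ROWS is JSON, a list that holds one entry, the list of rows, each a list of 7 numbers: the gripper's target within -1 to 1 (fully open at 1, half-way at 0, shut at -1), then the shift along the tool's x, y, z as a fraction of full scale, then the turn, a rotation vector about the tool's x, y, z as a fraction of full scale. In form: [[[grip, x, y, z, rx, ry, rz], ...]]. A call has exactly 5 rows; each row is the pose to reach, as a shift and turn from the pose commanded when the call began, along the tool's axes at that moment; what a row does not reach only later rows make up. Full scale, the value 1, is 0.5 m for a shift and 90 degrees for a turn. A row lasts 1/8 s, in which the tool goes at most 62.5 mm and 10.7 degrees, less where a joint would pass 70% of its speed; a pose out of reach is approached as far as the arm can. A call with a number of a shift or a turn outside -1 to 1 is refused whole. A call with a gripper value outside its range is refused whole. The fingers move at their own pace and stop on an object; FORCE is the grip in N (left out, the last holds). Time passes only in rows, so rows that repeat a pose let the fingers close, or fill a call up. It gives the time, the measured TCP pose, the force, the opening and the grip force at its end, in the units of the state.
- read_state(): the state, without advancing time (a new reading comes with each control period).
- read_camera(name): name is "scene" or "top" or "wrist"; returns the picture (384x512x3 uint8, red, green, blue); there is no depth.
- get_calibration(name): a dict with "fx", "fy", "cx", "cy" (pixels), "dist_coeffs" ([k1, k2, p1, p2, k3] as OpenCV has them; the pictures are not rectified), "eye" and "orientation" of the camera in the world; the wrist camera has in their place "mount" (4x4, takes a point from camera to tool coordinates, whose origin is the TCP and whose axes are the flange's). Camera axes: x right, y down, z forward; pixel columns grow to the right and rows downward; lengths in m; the calibration is good to about 2 mm. A picture is of the moment at which its call begins: read the wrist's pose just before it. get_calibration takes no time and is no camera call.
- close_job(): hands the job in; it is judged then, once.
The state is a dict: "t": time; "q": joint angles; "dq": joint speeds; "joint_torque": joint torques, N m; "tool_pos": TCP position; "orientation": TCP orientation; "force": force on the tool from outside, world axes, zero at the start; "wrist_torque": the same for the moment, N m; "opening": finger opening in m; "gripper_force": force on a finger pad.
Only numpy, scipy, OpenCV 4.12 (cv2) and the standard library are available. Lean on these libraries where they do the work, as an engineer would, in place of code of your own. Each camera call takes 0.05 s, during which the arm holds its last target. There are 200 camera calls.

## Working session

There is one attempt and no reset: what is moved stays moved. The work goes in short steps, Python scripts to look and compute and a shell command to move; the robot and the scene stay as the last step left them, time stands still between calls to the robot, and variables do not carry over. Pictures are saved under pics/ and viewed, at most 13 in all, crops included, and the job is handed in when it is done.

```bash
ls; mkdir -p pics; python3 - <<'E'
from plant import *
import cv2,numpy as np
for n in("scene","top"):
    im=read_camera(n);cv2.imwrite(f"pics/{n}0.png",im[...,::-1])
    print(n,get_calibration(n))
print(get_calibration("wrist"));s=read_state();print(s)
E
```

```text
pics
scene {'fx': 476.7730852260896, 'fy': 476.7730852260896, 'cx': 254.64250597091814, 'cy': 192.9335847687627, 'dist_coeffs': array([-0.00378212,  0.        ,  0.        ,  0.        ,  0.        ]), 'eye': array([1.77410789, 0.12470814, 1.31642215]), 'orientation': array([-1.69209239, -1.83413133,  0.79438144])}
top {'fx': 386.92767152572594, 'fy': 386.92767152572594, 'cx': 260.5191220155603, 'cy': 191.3518993102944, 'dist_coeffs': array([-0.06276842,  0.        ,  0.        ,  0.        ,  0.        ]), 'eye': array([0.44811898, 0.01905934, 1.36166981]), 'orientation': array([-2.19785012,  2.1340142 , -0.10165724])}
{'fx': 332.9478969310873, 'fy': 332.9478969310873, 'cx': 255.23910102118458, 'cy': 191.1617172694436, 'dist_coeffs': array([-0.07300389,  0.        ,  0.        ,  0.        ,  0.        ]), 'mount': array([[ 2.93502914e-04, -9.69117073e-01, -2.46600919e-01,
         6.86813425e-02],
       [ 9.99999321e-01,  6.38512401e-06,  1.16510021e-03,
         4.31145414e-04],
       [-1.12754392e-03, -2.46601094e-01,  9.69116417e-01,
        -1.66387410e-01],
       [ 0.00000000e+00,  0.00000000e+00,  0.00000000e+00,
         1.00000000e+00]])}
{'t': 0.1, 'q': array([-1.25838815e+00,  1.31052885e-01,  1.48917442e+00,  1.16325605e-05,
        1.52299328e+00, -8.54192726e-02]), 'dq': array([ 0.00050382, -0.00211508, -0.00397584, -0.00025566, -0.00039805,
        0.00055654]), 'joint_torque': array([ 8.83487846e-04, -5.61344612e+01, -4.93094051e+01,  7.70314783e-02,
        2.92138313e-02, -2.02550467e-05]), 'tool_pos': array([ 0.23230647, -0.55264985,  0.21770969]), 'orientation': array([-3.07805944e+00, -6.20472387e-01,  2.71326630e-04]), 'force': array([ 0.33287492,  1.05493497, -0.30279464]), 'wrist_torque': array([-0.00297607, -0.02427285,  0.00673155]), 'gripper_force': 0.0, 'opening': 0.09280089356472834}
```

View pics/scene0.png

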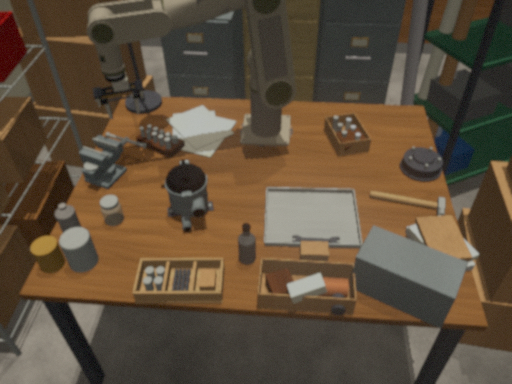

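View pics/top0.png

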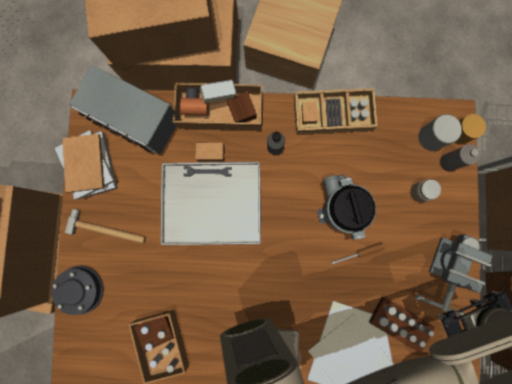

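The top view shows the tray (columns 162–260, rows 163–243, wrench along its upper wall, so tray +x ≈ world +x). The cover is at about (351,209), with the inlet stubs toward (340,185). I'll measure these more closely on an enlarged crop.

```bash
cat > h.py <<'E'
from plant import *
import cv2,numpy as np
from scipy.spatial.transform import Rotation as R
def rays(n,uv,s=None):
    c=get_calibration(n);K=np.array([[c['fx'],0,c['cx']],[0,c['fy'],c['cy']],[0,0,1]])
    p=cv2.undistortPoints(np.array(uv,float).reshape(-1,1,2),K,c['dist_coeffs']).reshape(-1,2)
    d=np.c_[p,np.ones(len(p))]
    if n=='wrist':
        s=s or read_state();Rt=R.from_rotvec(s['orientation']).as_matrix();m=c['mount']
        return s['tool_pos']+Rt@m[:3,3],d@(Rt@m[:3,:3]).T
    return c['eye'],d@R.from_rotvec(c['orientation']).as_matrix().T
def plane(n,uv,z,s=None):
    e,d=rays(n,uv,s);return e+d*((z-e[2])/d[:,2])[:,None]
def delta(xyz,yaw):
    """shift/turn (fraction units) from the present pose to TCP xyz, pointing down, tool y at world yaw+90 (tool x at yaw)"""
    s=read_state();Rt=R.from_rotvec(s['orientation'])
    best=None
    for k in(0,np.pi,-np.pi):
        T=R.from_euler('z',yaw+k)*R.from_euler('x',np.pi)
        rv=(Rt.inv()*T).as_rotvec()
        if best is None or np.linalg.norm(rv)<np.linalg.norm(best):best=rv
    return np.round(Rt.inv().apply(np.array(xyz)-s['tool_pos'])/.5,4),np.round(best/(np.pi/2),4)
E
python3 - <<'E'
from h import *
im=cv2.imread('pics/top0.png')
c=cv2.resize(im[165:255,300:400],None,fx=6,fy=6,interpolation=cv2.INTER_CUBIC);cv2.imwrite('pics/crop.png',c)
# tray mask
hsv=cv2.cvtColor(im,cv2.COLOR_BGR2HSV)
m=((hsv[...,1]<60)&(hsv[...,2]>130)).astype(np.uint8);m[:, :150]=0;m[:,275:]=0;m[:150]=0;m[260:]=0
cs,_=cv2.findContours(m,cv2.RETR_EXTERNAL,cv2.CHAIN_APPROX_NONE);k=max(cs,key=cv2.contourArea)
b=cv2.boxPoints(cv2.minAreaRect(k));P=plane('top',b,.015);print(b,P[:,:2],P.mean(0))
# cover: dark
m=(im.max(2)<70).astype(np.uint8);m[:, :315]=0;m[:,385:]=0;m[:170]=0;m[250:]=0
m=cv2.morphologyEx(m,cv2.MORPH_CLOSE,np.ones((7,7)));m=cv2.morphologyEx(m,cv2.MORPH_OPEN,cv2.getStructuringElement(2,(21,21)))
cs,_=cv2.findContours(m,cv2.RETR_EXTERNAL,cv2.CHAIN_APPROX_NONE);k=max(cs,key=cv2.contourArea)
(x,y),r=cv2.minEnclosingCircle(k);print(x,y,r,cv2.contourArea(k),plane('top',[[x,y],[x+r,y],[351,208]],.18))
E
```

```text
[[159.8529  162.70212]
 [258.96124 161.28629]
 [260.1308  243.1553 ]
 [161.02246 244.57114]] [[0.67608655 0.39072651]
 [0.69081013 0.03946641]
 [0.4045401  0.02678914]
 [0.38859553 0.37075597]] [0.54000808 0.20693451 0.015     ]
348.753173828125 209.67721557617188 26.114990234375 1817.0 [[ 0.51923183 -0.24233204  0.18      ]
 [ 0.52147821 -0.32290773  0.18      ]
 [ 0.52456759 -0.24920768  0.18      ]]
```

View pics/crop.png

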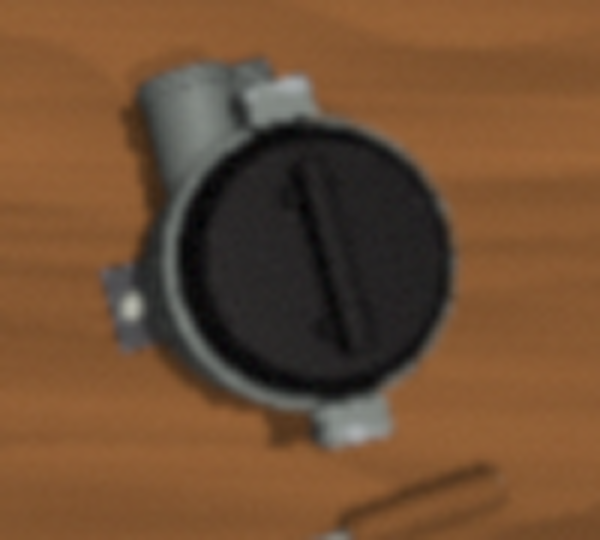

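```bash
python3 - <<'E'
from h import *
P=plane('top',[[346.5,181.3],[358.8,234.7]],.166)[:,:2];d=P[0]-P[1]
B=plane('top',[[300+307/6,165+165/6],[300+350/6,165+345/6]],.21)[:,:2];e=B[0]-B[1]
print(P,P.mean(0),np.linalg.norm(d),np.arctan2(*d[::-1]));print(B,B.mean(0),np.linalg.norm(e),np.arctan2(*e[::-1]))
c=P.mean(0)
print(delta([c[0]-.0,c[1],.33],np.arctan2(*e[::-1])))
E
```

```text
[[ 0.60847095 -0.23774324]
 [ 0.44376132 -0.27725065]] [ 0.52611613 -0.25749695] 0.1693815195259614 0.2354135291662152
[[ 0.56914947 -0.2425829 ]
 [ 0.4800299  -0.26468856]] [ 0.52458969 -0.25363573] 0.09182024908521558 0.24313774098061913
(array([ 0.7705, -0.3169, -0.224 ]), array([-0.001 , -0.    ,  0.0985]))
```

```bash
python3 -m crank '[[[1,0.05,-0.02,-0.1,0,0,0.02],[1,0.12,-0.05,-0.18,0,0,0.04],[1,0.22,-0.09,-0.224,0,0,0.06],[1,0.32,-0.13,-0.224,0,0,0.08],[1,0.42,-0.17,-0.224,0,0,0.0985]]]' 30
python3 -m crank '[[[1,0.10,-0.04,0,0,0,0],[1,0.20,-0.085,0,0,0,0],[1,0.28,-0.12,0,0,0,0],[1,0.35,-0.147,0,0,0,0],[1,0.35,-0.147,0,0,0,0]]]'
python3 - <<'E'
from h import *
s=read_state();im=read_camera('wrist');cv2.imwrite('pics/w1.png',im[...,::-1]);print(s['tool_pos'],s['orientation'],s['q'],delta([.526,-.256,.3],.24))
E
```

```text
t: 0.72
tool_pos: [0.3941, -0.3922, 0.3307]
orientation: [3.118, 0.379, 0.0]
force: [-0.2, -0.4, -0.5]
opening: 0.0932
gripper_force: 0.0
t: 1.35
tool_pos: [0.5467, -0.2779, 0.3295]
orientation: [-3.116, -0.386, 0.002]
force: [0.1, -0.9, 0.1]
opening: 0.0926
gripper_force: 0.0
[ 0.54668306 -0.27789622  0.32948685] [-3.11627930e+00 -3.86131911e-01  1.64539769e-03] [-5.54183327e-01  1.50827010e-01  1.26611777e+00  5.03625469e-04
  1.72639313e+00  7.70131327e-01] (array([-0.0268, -0.0543,  0.0596]), array([-0.0006,  0.0008,  0.0033]))
```

View pics/w1.png

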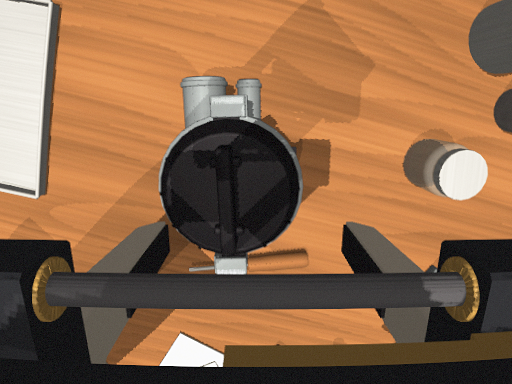

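The wrist view shows the bar running from about (226,150) to (231,248), the upper claw top at about (229,100) and the lower one at about (231,263).

```bash
python3 - <<'E'
from h import *
im=cv2.imread('pics/w1.png')
c=im[85:285,150:310];cv2.imwrite('pics/c1.png',cv2.resize(np.clip(c.astype(float)*2.0,0,255).astype(np.uint8),None,fx=3.5,fy=3,interpolation=cv2.INTER_CUBIC)[:600])
E
```

```text
(no output)
```

View pics/c1.png

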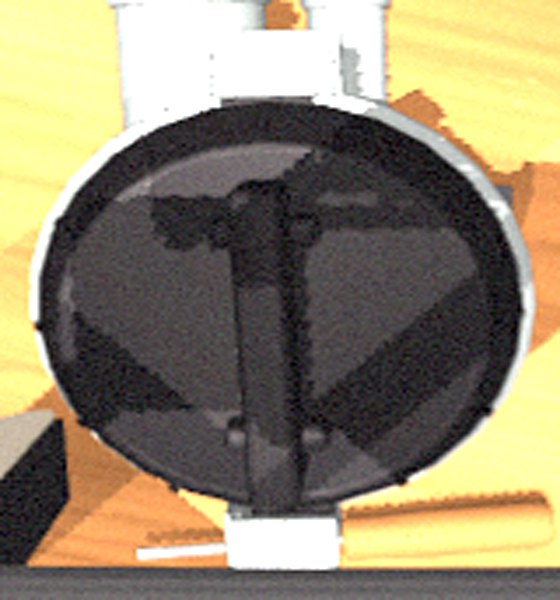

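```bash
python3 - <<'E'
from h import *
s=read_state()
P=plane('wrist',[[228.6,105.5],[231.1,265]],.166,s)[:,:2];d=P[0]-P[1];print(P,P.mean(0),np.linalg.norm(d),np.arctan2(*d[::-1]))
B=plane('wrist',[[225.3,190],[227.7,245]],.21,s)[:,:2];e=B[0]-B[1];print(B,np.arctan2(*e[::-1]))
y=.24;n=np.array([-np.sin(y),np.cos(y)])
print('lateral',n@P.mean(0),B@n,n@[.5261,-.2575],n@[.5246,-.2536])
E
```

```text
[[ 0.60733517 -0.23770967]
 [ 0.44392132 -0.27804408]] [ 0.52562824 -0.25787687] 0.168318007534678 0.24198693780918543
[[ 0.53632315 -0.25463189]
 [ 0.48555284 -0.26838619]] 0.26456194465476157
lateral -0.3754288127830317 [-0.37481905 -0.37611089] -0.3751748802877132 -0.3710301082461495
```

```bash
python3 - <<'E'
from h import *
print(delta([.526,-.2577,.185],.242))
E
```

```text
(array([-0.0274, -0.0508,  0.2895]), array([-0.0006,  0.0008,  0.002 ]))
```

```bash
python3 -m crank '[[[0.4,-0.0274,-0.0508,0.06,0,0,0.002],[0.2,-0.0274,-0.0508,0.14,0,0,0.002],[0,-0.0274,-0.0508,0.2,0,0,0.002],[0,-0.0274,-0.0508,0.25,0,0,0.002],[0,-0.0274,-0.0508,0.27,0,0,0.002]]]' 40
python3 -m crank '[[[0,0,0,0.014,0,0,0],[0,0,0,0.0195,0,0,0],[-0.5,0,0,0.0195,0,0,0],[-1,0,0,0.0195,0,0,0],[-1,0,0,0.0195,0,0,0]]]'
python3 -c "
from h import *
print(delta([.526,-.2577,.185],.242))"
```

```text
t: 2.02
tool_pos: [0.5241, -0.2591, 0.1937]
orientation: [-3.118, -0.374, 0.004]
force: [0.0, -0.4, -0.3]
opening: 0.0488
gripper_force: 0.0
t: 2.65
tool_pos: [0.5262, -0.2586, 0.1864]
orientation: [3.119, 0.376, 0.001]
force: [-0.4, 3.9, 2.5]
opening: 0.0215
gripper_force: 1.6
(array([ 0.0001, -0.0018,  0.0028]), array([ 0.0002, -0.0004, -0.0012]))
```

```bash
python3 -m crank '[[[-1,0,0,0,0,0,0],[-1,0,0,0,0,0,0],[-1,0,0,0,0,0,0],[-1,0,0,0,0,0,-0.02],[-1,0,0,0,0,0,-0.06]]]' 45
python3 -m crank '[[[-1,0,0,0,0,0,-0.07],[-1,0,0,0,0,0,-0.15],[-1,0,0,0,0,0,-0.23],[-1,0,0,0,0,0,-0.31],[-1,0,0,0,0,0,-0.38]]]'
python3 -m crank '[[[-1,0,0,0,0,0,-0.04],[-1,0,0,0,0,0,-0.07],[-1,0,0,0,0,0,-0.07],[-1,0,0,0,0,0,-0.07],[-1,0,0,0,0,0,-0.07]]]'
python3 -c "
from h import *
s=read_state();print(s['wrist_torque'],s['q'],delta([.526,-.2577,.185],1.042))"
```

```text
t: 3.28
tool_pos: [0.5254, -0.2574, 0.1863]
orientation: [-3.095, -0.524, 0.001]
force: [-5.1, 6.9, 6.1]
opening: 0.0137
gripper_force: 45.7
t: 3.9
tool_pos: [0.5248, -0.2568, 0.1864]
orientation: [-2.801, -1.413, 0.001]
force: [-8.9, 12.7, 11.0]
opening: 0.0144
gripper_force: 48.4
t: 4.53
tool_pos: [0.5251, -0.2562, 0.1864]
orientation: [-2.722, -1.56, -0.001]
force: [-7.4, 12.8, 9.2]
opening: 0.0153
gripper_force: 52.0
[ 2.11606198  1.16771012 -1.26517748] [-0.54334826  0.10848651  1.57089327  0.00254613  1.46606281 -0.01351031] (array([-0.0016,  0.003 ,  0.0027]), array([-0.0024, -0.0016, -0.0008]))
```

```bash
python3 -m crank '[[[-1,0,0,-0.01,0,0,0],[-1,0,0,-0.025,0,0,0],[-1,0,0,-0.045,0,0,0],[-1,0,0,-0.075,0,0,0],[-1,0,0,-0.11,0,0,0]]]'
python3 -m crank '[[[-1,0,0,-0.04,0,0,0],[-1,0,0,-0.08,0,0,0],[-1,0,0,-0.1,0,0,0],[-1,0,0,-0.1,0,0,0],[-1,0,0,-0.1,0,0,0]]]'
python3 - <<'E'
from h import *
im=read_camera('top');cv2.imwrite('pics/t1.png',cv2.resize(im[160:260,280:400,::-1],None,fx=5,fy=5))
print(delta([.50,.285,.28],1.042))
E
```

```text
t: 5.15
tool_pos: [0.5267, -0.259, 0.2436]
orientation: [2.723, 1.561, 0.002]
force: [-0.1, 0.1, -3.1]
opening: 0.0135
gripper_force: 44.8
t: 5.78
tool_pos: [0.5256, -0.2584, 0.2899]
orientation: [-2.724, -1.562, 0.001]
force: [-1.3, -0.4, -4.1]
opening: 0.0138
gripper_force: 44.8
(array([ 0.9121, -0.5931,  0.0205]), array([-0.0012, -0.    , -0.0006]))
```

View pics/t1.png

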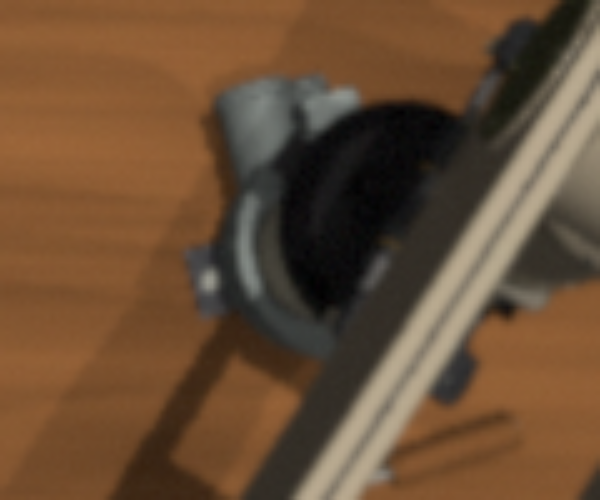

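```bash
python3 -m crank '[[[-1,0.04,-0.026,0,0,0,0],[-1,0.12,-0.078,0,0,0,0],[-1,0.21,-0.137,0,0,0,0],[-1,0.30,-0.195,0,0,0,0],[-1,0.39,-0.254,0,0,0,0]]]'
python3 -m crank '[[[-1,0.09,-0.058,0,0,0,0],[-1,0.18,-0.117,0,0,0,0],[-1,0.27,-0.176,0,0,0,0],[-1,0.36,-0.234,0,0,0,0],[-1,0.44,-0.286,0,0,0,0]]]'
python3 -m crank '[[[-1,0.05,-0.033,0.03,0,0,0],[-1,0.082,-0.053,0.1,0,0,0],[-1,0.082,-0.053,0.18,0,0,0],[-1,0.082,-0.053,0.26,0,0,0],[-1,0.082,-0.053,0.34,0,0,0]]]'
python3 -c "
from h import *
s=read_state();print(s['tool_pos'],delta([.50,.285,.048],1.042))"
```

```text
t: 6.45
tool_pos: [0.5139, -0.0235, 0.2904]
orientation: [-2.725, -1.562, 0.0]
force: [1.3, -0.6, -3.2]
opening: 0.0137
gripper_force: 44.8
t: 7.08
tool_pos: [0.5011, 0.2386, 0.2904]
orientation: [-2.724, -1.564, 0.001]
force: [0.3, -0.2, -3.2]
opening: 0.0137
gripper_force: 44.8
t: 7.7
tool_pos: [0.499, 0.2853, 0.1191]
orientation: [-2.725, -1.563, 0.001]
force: [1.2, -0.2, -3.2]
opening: 0.0137
gripper_force: 44.8
[0.49903016 0.28534019 0.11912499] (array([0.0005, 0.0021, 0.1422]), array([-0.0005,  0.0003, -0.0001]))
```

```bash
python3 -m crank '[[[-1,0,0,0.05,0,0,0],[-1,0,0,0.09,0,0,0],[-1,0,0,0.12,0,0,0],[-1,0,0,0.132,0,0,0],[-1,0,0,0.137,0,0,0]]]'
python3 -m crank '[[[-1,0,0,0.002,0,0,0],[-1,0,0,0.004,0,0,0],[-1,0,0,0.006,0,0,0],[-1,0,0,0.008,0,0,0],[-1,0,0,0.008,0,0,0]]]'
```

```text
t: 8.32
tool_pos: [0.5017, 0.2858, 0.0544]
orientation: [-2.725, -1.562, -0.005]
force: [-2.6, 2.5, 6.9]
opening: 0.0138
gripper_force: 45.0
t: 8.95
tool_pos: [0.5031, 0.2874, 0.0524]
orientation: [-2.724, -1.562, -0.012]
force: [-1.4, 5.2, 9.0]
opening: 0.0137
gripper_force: 45.0
```

```bash
python3 -m crank '[[[-1,0,0,0,0,0,0],[-1,0,0,0,0,0,0],[-1,0,0,0,0,0,0],[-1,0,0,0,0,0,0],[-1,0,0,0,0,0,0]]]' 5
python3 - <<'E'
from h import *
im=read_camera('wrist');cv2.imwrite('pics/w2.png',im[...,::-1])
E
```

```text
t: 9.57
tool_pos: [0.5007, 0.2847, 0.0485]
orientation: [2.725, 1.562, 0.001]
force: [0.9, 1.2, 0.5]
opening: 0.0142
gripper_force: 5.0
```

View pics/w2.png

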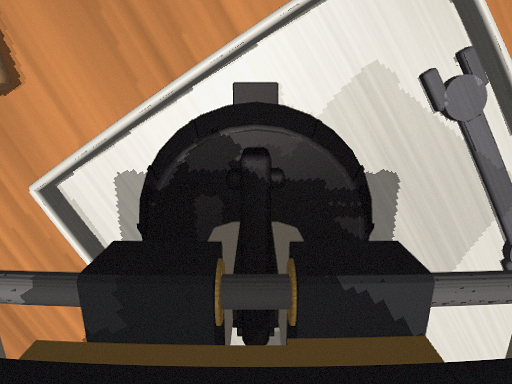

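The cover lies flat inside the tray, clear of the walls and the wrench, and the force has dropped to zero. I'll release it and go back to look into the can.

```bash
python3 -m crank '[[[-0.6,0,0,0,0,0,0],[-0.2,0,0,0,0,0,0],[0,0,0,-0.02,0,0,0],[0,0,0,-0.1,0,0,0],[0,0,0,-0.2,0,0,0]]]' 30
python3 -m crank '[[[0,0,0,-0.12,0,0,0],[0,0,0,-0.24,0,0,0],[0,0,0,-0.32,0,0,0],[0,0,0,-0.32,0,0,0],[0,0,0,-0.32,0,0,0]]]'
python3 -c "
from h import *
s=read_state();print(s['tool_pos'],delta([.49,-.28,.31],.642))"
```

```text
t: 10.25
tool_pos: [0.4994, 0.2842, 0.1488]
orientation: [-2.725, -1.562, 0.004]
force: [0.0, 0.1, 0.7]
opening: 0.0459
gripper_force: 0.0
t: 10.88
tool_pos: [0.5002, 0.2846, 0.3081]
orientation: [-2.726, -1.562, 0.001]
force: [0.2, 0.1, -1.0]
opening: 0.0463
gripper_force: 0.0
[0.50022097 0.28458135 0.30806981] (array([-0.9847,  0.553 , -0.0036]), array([-1.00e-04,  2.00e-04,  2.54e-01]))
```

```bash
python3 -m crank '[[[0,-0.08,0.058,0,0,0,0.05],[0,-0.17,0.123,0,0,0,0.1],[0,-0.26,0.187,0,0,0,0.15],[0,-0.35,0.252,0,0,0,0.2],[0,-0.44,0.317,0,0,0,0.254]]]'
python3 -c "
from h import *
s=read_state();print(s['tool_pos'],delta([.55,-.24,.33],.642))"
```

```text
t: 11.5
tool_pos: [0.525, 0.0131, 0.3062]
orientation: [-2.981, -0.987, 0.005]
force: [-0.3, 0.3, -0.5]
opening: 0.0465
gripper_force: 0.0
[0.52498007 0.01311628 0.30620848] (array([-0.2621,  0.4359, -0.0479]), array([-0.0014,  0.0016, -0.0016]))
```

```bash
python3 -m crank '[[[0,-0.055,0.09,-0.01,0,0,0],[0,-0.11,0.183,-0.02,0,0,0],[0,-0.165,0.275,-0.03,0,0,0],[0,-0.22,0.366,-0.04,0,0,0],[0,-0.255,0.424,-0.046,0,0,0]]]'
python3 -m crank '[[[0,0,0,0,0,0,0],[0,0,0,0,0,0,0],[0,0,0,0,0,0,0],[0,0,0,0,0,0,0],[0,0,0,0,0,0,0]]]'
python3 - <<'E'
from h import *
s=read_state();im=read_camera('wrist');print(s['tool_pos'],s['orientation'])
c=im[60:285,130:360,::-1];cv2.imwrite('pics/w3.png',cv2.resize(np.clip(c*1.8,0,255).astype(np.uint8),None,fx=2.6,fy=2.6,interpolation=cv2.INTER_CUBIC))
E
```

```text
t: 12.12
tool_pos: [0.5499, -0.2335, 0.329]
orientation: [-2.98, -0.988, 0.004]
force: [0.3, 0.8, 0.5]
opening: 0.0465
gripper_force: 0.0
t: 12.75
tool_pos: [0.551, -0.2307, 0.3316]
orientation: [2.98, 0.993, 0.0]
force: [-0.2, 0.3, 0.5]
opening: 0.0468
gripper_force: 0.0
[ 0.55102375 -0.23072928  0.33155611] [2.98040661e+00 9.92701759e-01 3.54140163e-04]
```

View pics/w3.png

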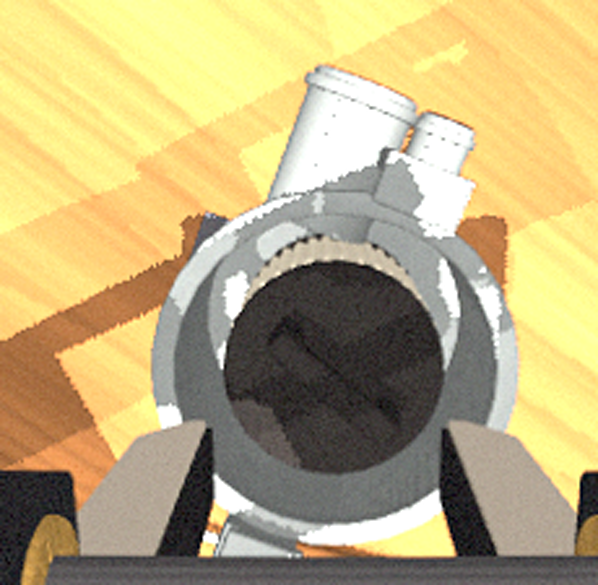

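The big element's black top is a circle centred at about (333,367) in the crop. The handle is faint, running diagonally from about (283,330) to (390,410), so I'll stretch the contrast.

```bash
python3 - <<'E'
from h import *
ims=[read_camera('wrist').astype(float) for _ in range(6)]
im=np.mean(ims,0).mean(2);np.save('w3.npy',im)
c=im[150:250,208:308];print(np.percentile(c,[5,25,50,75,95]))
lo,hi=np.percentile(c,[2,72]);cv2.imwrite('pics/w4.png',cv2.resize(np.clip((c-lo)/(hi-lo)*255,0,255).astype(np.uint8),None,fx=6,fy=6,interpolation=cv2.INTER_CUBIC))
E
```

```text
[ 21.          28.          32.94444444  64.         119.72222222]
```

View pics/w4.png

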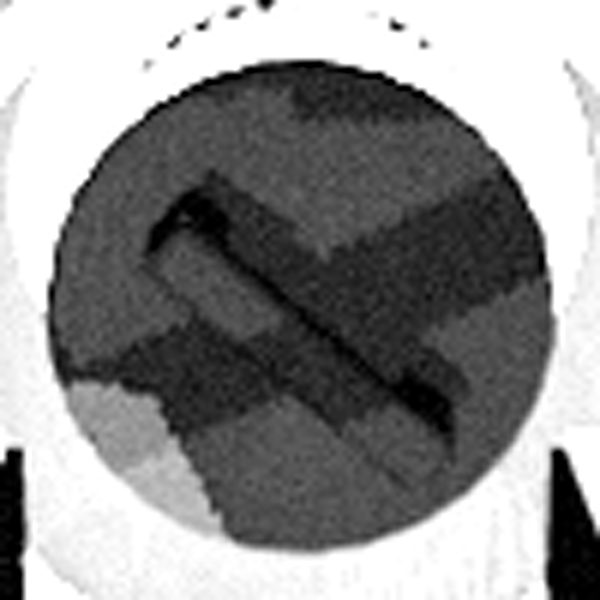

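```bash
python3 - <<'E'
from h import *
uv=np.array([[171,246],[428,464],[150,265],[192,228]])/6+[208,150]
P=plane('wrist',uv,.169)[:,:2];d=P[0]-P[1];c=P[:2].mean(0);y=np.arctan2(*d[::-1])
print(P,c,np.linalg.norm(d),np.linalg.norm(P[2]-P[3]),y)
print('rim',plane('wrist',[[208+300/6,150+307/6]],.14))
s=read_state()
for yy in(y,y+np.pi):
  q=np.arctan2(c[1],c[0])+np.pi/2-yy;print(yy,'q6',(q+np.pi)%(2*np.pi)-np.pi)
print(delta([*c,.146],y))
E
```

```text
[[ 0.5280075  -0.22588209]
 [ 0.5230806  -0.28499619]
 [ 0.52316464 -0.22497938]
 [ 0.53268508 -0.22688276]] [ 0.52554405 -0.25543914] 0.0593190688280747 0.009708843265019331 1.4876429554023363
rim [[ 0.52601913 -0.25511238  0.14      ]]
1.4876429554023363 q6 -0.3692697081489502
4.629235608992129 q6 2.772322945440843
(array([-0.0694,  0.0081,  0.3708]), array([ 0.    ,  0.    , -0.5384]))
```

```bash
python3 -m crank '[[[0,-0.02,0.002,0.04,0,0,-0.1],[0,-0.04,0.004,0.1,0,0,-0.2],[0,-0.06,0.008,0.16,0,0,-0.3],[0,-0.069,0.008,0.2,0,0,-0.4],[0,-0.069,0.008,0.24,0,0,-0.5]]]' 40
python3 -m crank '[[[0,0,0,0.02,0,0,-0.038],[0,0,0,0.03,0,0,-0.038],[0,0,0,0.03,0,0,-0.038],[0,0,0,0.03,0,0,-0.038],[0,0,0,0.03,0,0,-0.038]]]'
python3 -c "
from h import *
s=read_state();print(s['tool_pos'],s['q'],delta([.5258,-.2555,.146],1.488))"
```

```text
t: 13.72
tool_pos: [0.5253, -0.2555, 0.2106]
orientation: [-2.37, -2.062, 0.0]
force: [0.2, -0.5, -0.2]
opening: 0.0464
gripper_force: 0.0
t: 14.35
tool_pos: [0.526, -0.2554, 0.1971]
orientation: [2.312, 2.126, 0.0]
force: [-1.0, 0.7, 0.1]
opening: 0.0466
gripper_force: 0.0
[ 0.52597814 -0.2554008   0.19708662] [-5.39700191e-01  9.87791397e-02  1.56159175e+00 -2.61201518e-05
  1.48018568e+00 -4.55673474e-01] (array([-0.0002, -0.0004,  0.1022]), array([ 0.0006,  0.0003, -0.0008]))
```

```bash
python3 -m crank '[[[0,0,0,0.04,0,0,0],[0,0,0,0.08,0,0,0],[0,0,0,0.1,0,0,0],[0,0,0,0.101,0,0,0],[-0.5,0,0,0.101,0,0,0]]]'
python3 -m crank '[[[-1,0,0,0,0,0,0],[-1,0,0,0,0,0,0],[-1,0,0,0,0,0,0],[-1,0,0,0,0,0,0],[-1,0,0,0,0,0,0]]]' 50
```

```text
t: 14.98
tool_pos: [0.5259, -0.2554, 0.1462]
orientation: [2.312, 2.126, 0.0]
force: [-0.0, -1.0, -0.2]
opening: 0.0406
gripper_force: 0.0
t: 15.6
tool_pos: [0.5257, -0.2553, 0.1461]
orientation: [2.312, 2.126, -0.0]
force: [-1.5, -0.2, 1.5]
opening: 0.0114
gripper_force: 50.0
```

Gripped at 11.4 mm. Lifting straight up 150 mm.

```bash
python3 -m crank '[[[-1,0,0,-0.01,0,0,0],[-1,0,0,-0.04,0,0,0],[-1,0,0,-0.08,0,0,0],[-1,0,0,-0.12,0,0,0],[-1,0,0,-0.16,0,0,0]]]'
python3 -m crank '[[[-1,0,0,-0.05,0,0,0],[-1,0,0,-0.1,0,0,0],[-1,0,0,-0.135,0,0,0],[-1,0,0,-0.15,0,0,0],[-1,0,0,-0.15,0,0,0]]]'
python3 -c "
from h import *
s=read_state();print(s['tool_pos'],s['q'],delta([.57,.12,.31],1.488))"
```

```text
t: 16.23
tool_pos: [0.526, -0.2554, 0.2281]
orientation: [2.311, 2.126, 0.001]
force: [0.8, 0.3, -1.9]
opening: 0.0115
gripper_force: 50.0
t: 16.85
tool_pos: [0.5258, -0.2553, 0.3011]
orientation: [2.312, 2.126, 0.0]
force: [-0.4, -0.7, -2.4]
opening: 0.0111
gripper_force: 50.0
[ 0.52578926 -0.25531942  0.30109714] [-5.39762634e-01  6.86732206e-02  1.40523289e+00 -1.87468796e-06
  1.66725163e+00 -4.56075027e-01] (array([ 0.7554,  0.0254, -0.0179]), array([ 0.0002,  0.0001, -0.0006]))
```

```bash
python3 -m crank '[[[-1,0.02,0,0,0,0,0],[-1,0.07,0.002,0,0,0,0],[-1,0.14,0.005,0,0,0,0],[-1,0.22,0.008,0,0,0,0],[-1,0.3,0.01,0,0,0,0]]]'
python3 -m crank '[[[-1,0.08,0.003,0,0,0,0],[-1,0.16,0.006,0,0,0,0],[-1,0.24,0.009,0,0,0,0],[-1,0.32,0.011,0,0,0,0],[-1,0.38,0.013,0,0,0,0]]]'
python3 -m crank '[[[-1,0.045,0.002,0,0,0,0],[-1,0.07,0.002,0,0,0,0],[-1,0.0754,0.0025,0,0,0,0],[-1,0.0754,0.0025,0.02,0,0,0],[-1,0.0754,0.0025,0.06,0,0,0]]]'
python3 -c "
from h import *
s=read_state();print(s['tool_pos'],delta([.57,.12,.109],1.488))"
```

```text
t: 17.48
tool_pos: [0.5427, -0.1042, 0.2997]
orientation: [-2.311, -2.125, 0.001]
force: [0.9, -0.3, -1.9]
opening: 0.0115
gripper_force: 50.0
t: 18.1
tool_pos: [0.5647, 0.085, 0.2997]
orientation: [-2.31, -2.127, 0.002]
force: [-0.4, -0.8, -2.7]
opening: 0.0114
gripper_force: 50.0
t: 18.73
tool_pos: [0.5704, 0.1193, 0.2706]
orientation: [2.313, 2.125, 0.002]
force: [0.4, 0.1, -1.9]
opening: 0.0114
gripper_force: 50.0
[0.57042045 0.11934057 0.2705851 ] (array([ 0.0012, -0.0015,  0.3232]), array([ 0.001 , -0.0001, -0.0012]))
```

```bash
python3 -m crank '[[[-1,0,0,0.06,0,0,0],[-1,0,0,0.12,0,0,0],[-1,0,0,0.18,0,0,0],[-1,0,0,0.23,0,0,0],[-1,0,0,0.265,0,0,0]]]'
python3 -m crank '[[[-1,0,0,0.02,0,0,0],[-1,0,0,0.035,0,0,0],[-1,0,0,0.042,0,0,0],[-1,0,0,0.047,0,0,0],[-1,0,0,0.051,0,0,0]]]'
python3 -m crank '[[[-1,0,0,0.002,0,0,0],[-1,0,0,0.004,0,0,0],[-1,0,0,0.006,0,0,0],[-1,0,0,0.007,0,0,0],[-1,0,0,0.007,0,0,0]]]'
```

```text
t: 19.35
tool_pos: [0.5685, 0.1192, 0.1354]
orientation: [-2.312, -2.124, 0.004]
force: [0.1, 0.2, -1.5]
opening: 0.0114
gripper_force: 50.0
t: 19.98
tool_pos: [0.5703, 0.1201, 0.1133]
orientation: [2.312, 2.126, 0.001]
force: [-0.7, 0.6, -2.4]
opening: 0.0113
gripper_force: 50.0
t: 20.6
tool_pos: [0.5699, 0.1201, 0.1093]
orientation: [-2.312, -2.127, 0.0]
force: [0.3, -0.0, -2.1]
opening: 0.0111
gripper_force: 50.0
```

```bash
python3 -m crank '[[[-1,0,0,0.001,0,0,0],[-1,0,0,0.002,0,0,0],[-1,0,0,0.003,0,0,0],[-1,0,0,0.003,0,0,0],[-1,0,0,0.003,0,0,0]]]'
python3 -m crank '[[[-1,0,0,0.001,0,0,0],[-1,0,0,0.001,0,0,0],[-1,0,0,0.001,0,0,0],[-1,0,0,0.001,0,0,0],[-1,0,0,0.001,0,0,0]]]' 5
```

```text
t: 21.22
tool_pos: [0.5704, 0.1202, 0.1092]
orientation: [2.312, 2.126, 0.002]
force: [-3.8, -0.2, 7.1]
opening: 0.0111
gripper_force: 50.0
t: 21.85
tool_pos: [0.5705, 0.1203, 0.1087]
orientation: [2.312, 2.126, 0.002]
force: [-4.1, 0.2, 7.2]
opening: 0.0119
gripper_force: 5.0
```

```bash
python3 -m crank '[[[-0.8,0,0,-0.002,0,0,0],[-0.5,0,0,-0.002,0,0,0],[-0.2,0,0,-0.002,0,0,0],[0,0,0,-0.004,0,0,0],[0,0,0,-0.05,0,0,0]]]' 30
python3 -m crank '[[[0,0,0,-0.1,0,0,0],[0,0,0,-0.2,0,0,0],[0,0,0,-0.3,0,0,0],[0,0,0,-0.39,0,0,0],[0,0,0,-0.39,0,0,0]]]'
python3 -c "
from h import *
s=read_state();print(s['tool_pos'],delta([.551,-.231,.33],.642))"
```

```text
t: 22.48
tool_pos: [0.5683, 0.1199, 0.1305]
orientation: [-2.311, -2.125, 0.005]
force: [-1.1, -0.5, -0.6]
opening: 0.0453
gripper_force: 0.0
t: 23.1
tool_pos: [0.5719, 0.1203, 0.3329]
orientation: [2.309, 2.123, 0.011]
force: [0.5, -0.5, -0.1]
opening: 0.0462
gripper_force: 0.0
[0.57188027 0.12033382 0.3329448 ] (array([-0.7037,  0.017 ,  0.0047]), array([ 0.0047, -0.0034,  0.538 ]))
```

```bash
python3 -m crank '[[[0.35,-0.06,0.001,0,0,0,0.1],[0.35,-0.15,0.003,0,0,0,0.2],[0.35,-0.24,0.005,0,0,0,0.3],[0.35,-0.33,0.008,0,0,0,0.4],[0.35,-0.42,0.01,0,0,0,0.5]]]'
python3 -c "
from h import *
s=read_state();print(s['tool_pos'],delta([.551,-.231,.33],.642))"
```

```text
t: 23.72
tool_pos: [0.5568, -0.0909, 0.3261]
orientation: [-2.952, -1.072, 0.002]
force: [-0.0, -0.2, 0.1]
opening: 0.0626
gripper_force: 0.0
[ 0.55679023 -0.09091302  0.32608386] (array([-0.1887,  0.2074, -0.0079]), array([-0.0008,  0.0006,  0.0348]))
```

```bash
python3 -m crank '[[[0.35,-0.06,0.065,0,0,0,0.0348],[0.35,-0.12,0.13,0,0,0,0.0348],[0.35,-0.175,0.192,0,0,0,0.0348],[0.35,-0.175,0.192,0,0,0,0.0348],[0.35,-0.175,0.192,0,0,0,0.0348]]]'
python3 - <<'E'
from h import *
s=read_state();im=read_camera('wrist');print(s['tool_pos'])
c=im[60:285,130:360,::-1];cv2.imwrite('pics/w5.png',cv2.resize(np.clip(c*2.5,0,255).astype(np.uint8),None,fx=2.6,fy=2.6,interpolation=cv2.INTER_CUBIC))
E
```

```text
t: 24.35
tool_pos: [0.5523, -0.219, 0.3264]
orientation: [-2.977, -0.998, 0.001]
force: [0.3, 0.9, -0.0]
opening: 0.0633
gripper_force: 0.0
[ 0.55227559 -0.21895995  0.32638825]
```

View pics/w5.png

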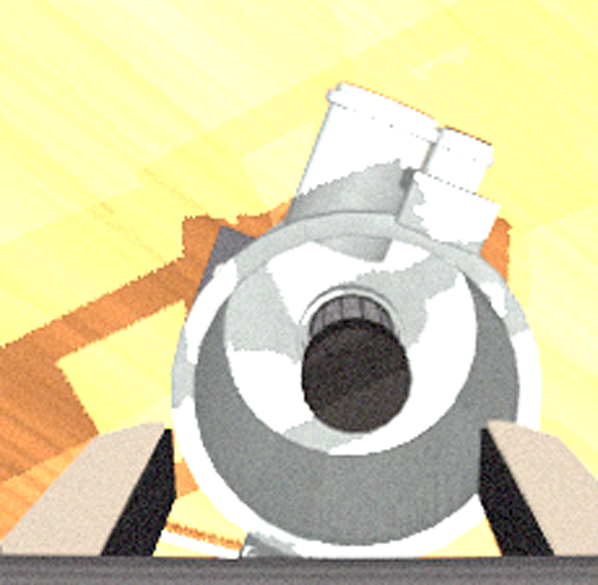

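The inner element stands upright, and its cap's top is a circle centred at about (356,375) in the crop.

```bash
python3 - <<'E'
from h import *
im=read_camera('wrist');s=read_state()
m=(im.max(2)<60).astype(np.uint8)
n,l,st,ce=cv2.connectedComponentsWithStats(m[150:250,220:310])
i=1+np.argmax([st[k,4] if st[k,0]>0 and st[k,0]+st[k,2]<90 else 0 for k in range(1,n)])
k=max(cv2.findContours((l==i).astype(np.uint8),0,1)[0],key=cv2.contourArea)
(x,y),r=cv2.minEnclosingCircle(k);print(x+220,y+150,r)
P=plane('wrist',[[266.9,204.2],[x+220,y+150]],.128,s);print(P,s['tool_pos'])
print(delta([*P[0,:2],.097],.642))
E
```

```text
266.36419677734375 199.68518447875977 26.72013282775879
[[ 0.52935639 -0.25372346  0.128     ]
 [ 0.53323623 -0.24995715  0.128     ]] [ 0.55259649 -0.21826995  0.32704568]
(array([-0.0799,  0.0288,  0.4601]), array([-0.0004, -0.    ,  0.004 ]))
```

```bash
python3 -m crank '[[[0.35,-0.04,0.014,0.06,0,0,0],[0.35,-0.082,0.0285,0.14,0,0,0],[0.35,-0.082,0.0285,0.22,0,0,0],[0.35,-0.082,0.0285,0.27,0,0,0],[0.35,-0.082,0.0285,0.27,0,0,0]]]' 20
python3 -c "
from h import *
s=read_state();print(s['tool_pos'],delta([.5285,-.2545,.097],.642))"
```

```text
t: 25.08
tool_pos: [0.5272, -0.2535, 0.1899]
orientation: [-2.974, -1.0, 0.005]
force: [-0.1, 0.6, 0.6]
opening: 0.0628
gripper_force: 0.0
[ 0.52719554 -0.25354034  0.18986452] (array([0.0012, 0.0039, 0.1857]), array([-0.0028,  0.0011,  0.0042]))
```

```bash
python3 -m crank '[[[0.35,0,0.002,0.04,0,0,0],[0.35,0,0.002,0.09,0,0,0],[0.35,0,0.002,0.14,0,0,0],[0.35,0,0.002,0.175,0,0,0],[0.35,0,0.002,0.186,0,0,0]]]'
python3 -m crank '[[[0.2,0,0,0,0,0,0],[0.1,0,0,0,0,0,0],[0,0,0,0,0,0,0],[-0.3,0,0,0,0,0,0],[-0.3,0,0,0,0,0,0]]]'
python3 -m crank '[[[-0.3,0,0,0,0,0,0],[-0.3,0,0,0,0,0,0],[-0.3,0,0,0,0,0,0],[-0.3,0,0,-0.003,0,0,0],[-0.3,0,0,-0.008,0,0,0]]]'
python3 -c "
from h import *
s=read_state();print(s['tool_pos'],delta([.5285,-.2545,.097],.642))"
```

```text
t: 25.7
tool_pos: [0.5287, -0.2559, 0.0984]
orientation: [-2.978, -0.999, 0.001]
force: [0.0, -0.3, -0.5]
opening: 0.0626
gripper_force: 0.0
t: 26.32
tool_pos: [0.5296, -0.2566, 0.1005]
orientation: [2.977, 0.998, 0.002]
force: [-1.0, 1.5, 7.5]
opening: 0.0504
gripper_force: 20.0
t: 26.95
tool_pos: [0.5285, -0.2561, 0.1029]
orientation: [-2.978, -0.998, 0.001]
force: [-0.3, -0.1, -1.3]
opening: 0.0499
gripper_force: 20.0
[ 0.52853776 -0.25607792  0.10285618] (array([ 0.0018, -0.0026,  0.0117]), array([-0.0007,  0.0003,  0.0032]))
```

```bash
python3 -m crank '[[[-0.3,0,0,-0.03,0,0,0],[-0.3,0,0,-0.07,0,0,0],[-0.3,0,0,-0.12,0,0,0],[-0.3,0,0,-0.17,0,0,0],[-0.3,0,0,-0.22,0,0,0]]]'
python3 -m crank '[[[-0.3,0,0,-0.05,0,0,0],[-0.3,0,0,-0.1,0,0,0],[-0.3,0,0,-0.14,0,0,0],[-0.3,0,0,-0.14,0,0,0],[-0.3,0,0,-0.14,0,0,0]]]'
python3 - <<'E'
from h import *
im=read_camera('scene');cv2.imwrite('pics/s2.png',cv2.resize(im[90:260,140:370,::-1],None,fx=3,fy=3,interpolation=cv2.INTER_CUBIC))
s=read_state();print(s['tool_pos'],delta([.45,.09,.285],.642))
E
```

```text
t: 27.58
tool_pos: [0.5293, -0.2565, 0.2162]
orientation: [2.977, 0.998, 0.002]
force: [-0.4, -0.2, -1.9]
opening: 0.0502
gripper_force: 20.0
t: 28.2
tool_pos: [0.5287, -0.2561, 0.2826]
orientation: [-2.978, -0.998, 0.001]
force: [-0.2, -0.5, -2.1]
opening: 0.0497
gripper_force: 20.0
[ 0.52850814 -0.25601111  0.28205207] (array([ 0.2919, -0.6468, -0.0049]), array([-0.0012,  0.0005,  0.0032]))
```

View pics/s2.png

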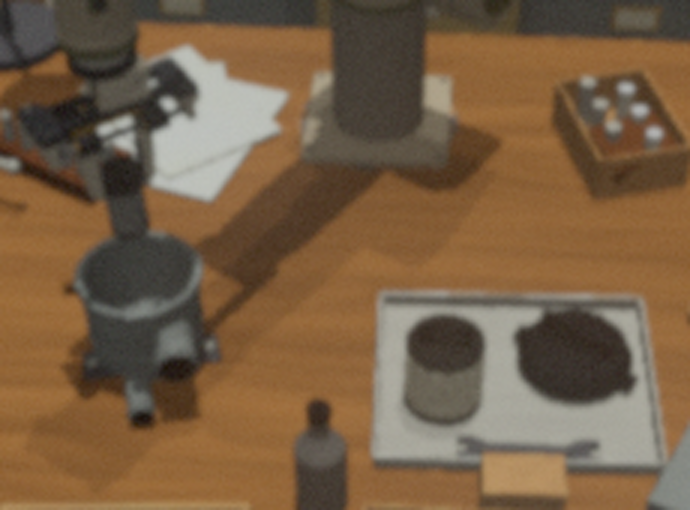

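The element hangs upright, and the cover and big element stand well apart in the tray.

```bash
python3 -m crank '[[[-0.3,0.01,-0.022,0,0,0,0],[-0.3,0.035,-0.078,0,0,0,0],[-0.3,0.07,-0.155,0,0,0,0],[-0.3,0.105,-0.233,0,0,0,0],[-0.3,0.14,-0.31,0,0,0,0]]]'
python3 -m crank '[[[-0.3,0.035,-0.078,0,0,0,0],[-0.3,0.07,-0.155,0,0,0,0],[-0.3,0.105,-0.233,0,0,0,0],[-0.3,0.135,-0.3,0,0,0,0],[-0.3,0.152,-0.337,0,0,0,0]]]'
python3 -m crank '[[[-0.3,0,0,0.02,0,0,0],[-0.3,0,0,0.07,0,0,0],[-0.3,0,0,0.13,0,0,0],[-0.3,0,0,0.19,0,0,0],[-0.3,0,0,0.25,0,0,0]]]'
python3 -c "
from h import *
s=read_state();print(s['tool_pos'],delta([.45,.09,.062],.642))"
```

```text
t: 28.88
tool_pos: [0.4903, -0.0885, 0.2826]
orientation: [-2.978, -0.999, 0.001]
force: [-0.7, -0.1, -2.0]
opening: 0.05
gripper_force: 20.0
t: 29.5
tool_pos: [0.4491, 0.092, 0.2827]
orientation: [-2.977, -1.001, 0.001]
force: [-0.4, -0.2, -1.8]
opening: 0.0498
gripper_force: 20.0
t: 30.12
tool_pos: [0.4497, 0.089, 0.1563]
orientation: [-2.979, -0.998, 0.002]
force: [-0.3, 0.7, -1.0]
opening: 0.0504
gripper_force: 20.0
[0.44970069 0.08904592 0.15627976] (array([ 0.0019, -0.0011,  0.1886]), array([-0.0003,  0.0008,  0.0028]))
```

```bash
python3 -m crank '[[[-0.3,0,0,0.05,0,0,0],[-0.3,0,0,0.1,0,0,0],[-0.3,0,0,0.14,0,0,0],[-0.3,0,0,0.165,0,0,0],[-0.3,0,0,0.172,0,0,0]]]'
python3 -m crank '[[[-0.3,0,0,0.003,0,0,0],[-0.3,0,0,0.006,0,0,0],[-0.3,0,0,0.008,0,0,0],[-0.3,0,0,0.01,0,0,0],[-0.3,0,0,0.01,0,0,0]]]'
```

```text
t: 30.75
tool_pos: [0.4496, 0.0894, 0.0713]
orientation: [-2.978, -0.998, 0.003]
force: [-0.0, 0.4, -1.9]
opening: 0.0503
gripper_force: 20.0
t: 31.38
tool_pos: [0.4505, 0.0899, 0.0674]
orientation: [2.979, 0.999, 0.0]
force: [-0.3, 0.3, -0.7]
opening: 0.05
gripper_force: 20.0
```

```bash
python3 -m crank '[[[-0.3,0,0,0.002,0,0,0],[-0.3,0,0,0.004,0,0,0],[-0.3,0,0,0.006,0,0,0],[-0.3,0,0,0.008,0,0,0],[-0.3,0,0,0.008,0,0,0]]]'
```

```text
t: 32.0
tool_pos: [0.4506, 0.0899, 0.0636]
orientation: [-2.979, -0.999, -0.0]
force: [0.4, 0.8, 0.9]
opening: 0.05
gripper_force: 20.0
```

```bash
python3 -m crank '[[[-0.3,0,0,0.001,0,0,0],[-0.3,0,0,0.002,0,0,0],[-0.3,0,0,0.003,0,0,0],[-0.3,0,0,0.003,0,0,0],[-0.3,0,0,0.003,0,0,0]]]'
python3 -m crank '[[[-0.3,0,0,0,0,0,0],[-0.3,0,0,0,0,0,0],[-0.3,0,0,0,0,0,0],[-0.3,0,0,0,0,0,0],[-0.3,0,0,0,0,0,0]]]' 3
```

```text
t: 32.62
tool_pos: [0.4514, 0.0904, 0.0634]
orientation: [-2.978, -0.999, -0.003]
force: [-3.6, 3.1, 11.8]
opening: 0.0505
gripper_force: 20.0
t: 33.25
tool_pos: [0.4505, 0.0899, 0.0619]
orientation: [-2.978, -0.999, 0.0]
force: [-2.4, 2.2, 5.0]
opening: 0.0504
gripper_force: 3.0
```

It's standing on the floor. Now release, withdraw straight up and check.

```bash
python3 -m crank '[[[0.15,0,0,0,0,0,0],[0.2,0,0,0,0,0,0],[0.3,0,0,0,0,0,0],[0.35,0,0,0,0,0,0],[0.35,0,0,-0.01,0,0,0]]]'
python3 -m crank '[[[0.35,0,0,-0.05,0,0,0],[0.35,0,0,-0.12,0,0,0],[0.35,0,0,-0.22,0,0,0],[0.35,0,0,-0.32,0,0,0],[0.35,0,0,-0.42,0,0,0]]]'
python3 -m crank '[[[0.35,-0.1,0.06,0,0,0,0],[0.35,-0.2,0.12,0,0,0,0],[0.35,-0.2,0.18,0,0,0,0],[0.35,-0.2,0.18,0,0,0,0],[0.35,-0.2,0.18,0,0,0,0]]]'
python3 - <<'E'
from h import *
im=read_camera('scene');cv2.imwrite('pics/s3.png',cv2.resize(im[90:270,150:450,::-1],None,fx=2.6,fy=2.6,interpolation=cv2.INTER_CUBIC))
E
```

```text
t: 33.88
tool_pos: [0.4501, 0.0897, 0.0667]
orientation: [-2.978, -0.999, 0.001]
force: [-0.3, 0.6, 0.0]
opening: 0.0626
gripper_force: 0.0
t: 34.5
tool_pos: [0.4502, 0.0898, 0.279]
orientation: [2.978, 0.999, 0.001]
force: [0.7, 0.5, 0.3]
opening: 0.0629
gripper_force: 0.0
t: 35.12
tool_pos: [0.4248, -0.0419, 0.277]
orientation: [-2.978, -0.998, 0.0]
force: [-0.9, -0.1, -0.1]
opening: 0.0629
gripper_force: 0.0
```

View pics/s3.png

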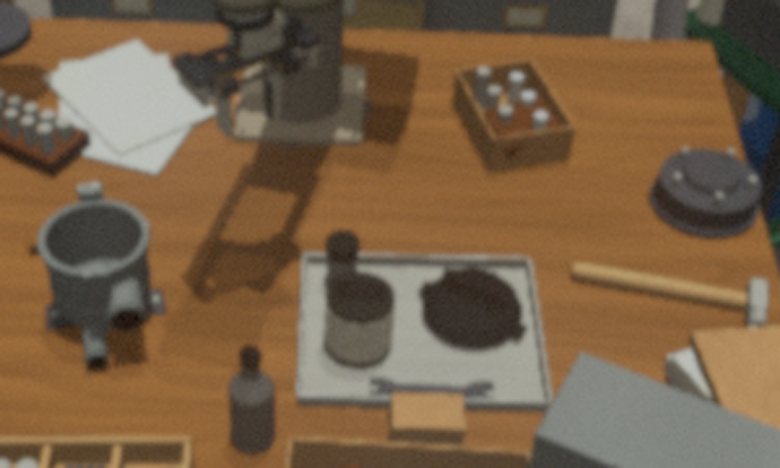

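The can is empty. The cover lies right side up, both elements stand upright on the tray floor, and the wrench and bystanders haven't moved.

```bash
python3 -c "
from plant import *
print(close_job())"
```

```text
the job is handed in; nothing more can be done
None
```

The air cleaner is stripped: cover right side up and both elements upright in the tray, nothing stacked, wrench and bench items not touched, handed in at about 35 s of the 72 s allowed.

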